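Shift the doming block round the die tray

ROBOT

A 6-joint arm with a two-finger parallel gripper is mounted at the origin on a cart in front of the work surface, level with it; the furniture and walls round the work are solid. World frame = base frame: x ahead of the robot, y to its left, z up, the work surface at z = 0. Lengths are in m, angles in degrees, forces in N, time in s.
With the tool pointing down it reaches from about 0.3 to 0.75 m from the base axis. Payload 8.5 kg.
Tool frame: the origin (TCP) lies at the very end of the fingers, on their centre line; the grasp point (between the pads) lies 19 mm behind it; z points along the fingers, y is the line along which they close (so a half turn about z gives the same grasp; the last joint's range is limited). The gripper opens to 85 mm and grips with 20 to 120 N. Pads are 22 mm wide; open, the fingers measure 114 mm over their backs; the gripper's body (76 mm by 85 mm) begins 54 mm behind the grasp point. The pads swing forward as they close: fully open they stand 13 mm farther back than shut.
Start: joints at [-84.758, 21.807, 74.336, -0, 83.858, -12.336], TCP at [0.166, -0.524, 0.231] pointing down, gripper open.
Joint ranges: [-178.18, 178.18], [-50.72, 133.34], [12.68, 142.11], [-81.47, 261.47], [9.98, 163.14], [-165.26, 165.26]. Speed limits (degrees/s): [136.94, 136.94, 180, 180, 180, 180].

INTERFACE

Orientations are given as a 3x3 rotation matrix whose columns are the frame's x, y, z axes.
In Python, from rig import env, optics, spotter gives the robot as it stands.
- The arm moves only by the shell command python3 -m crank 'ROWS' [FORCE]. ROWS is JSON, one flat list of numbers, 5 for each row, row after row: the finger opening in cm, from 0 to 8.54, then the shift along the tool's x, y, z in cm, then the turn about the tool's z in rad. A call has exactly 8 rows; each row shifts and turns the commanded pose from where the row before left it, along the tool's axes as they then stand; what a row does not reach is not made up. A row lasts 1/12 s, in which the tool goes at most 41.7 mm and 7.16 degrees, less where a joint would pass 70% of its speed; a pose out of reach is approached as far as the arm can. A call is refused whole if a number of a shift passes 4.17 or a number of a turn 0.125, either way. A call with a gripper value outside its range is refused whole. The fingers move at their own pace and stop on an object; FORCE is the grip in N (left out, the last holds). Time passes only in rows, so rows that do not move let the fingers close, or fill a call up. It gives the time, the measured TCP pose, the force, the opening and the grip force at its end, in the units of the state.
- env.observe(): the state, without advancing time (a new reading comes with each control period).
- optics.get_image(name): name is "scene" or "side" or "wrist"; returns a dict with "color" (480x640x3 uint8, red, green, blue), "intrinsics" (3x3 intrinsics, pixels), "pose" (4x4, takes a point from camera to world coordinates). Camera axes: x right, y up, looking along -z (the intrinsics and any distortion apply to the point x, -y, -z); pixel columns grow to the right and rows downward; lengths in m; the calibration is good to about 2 mm. A picture is of the moment at which its call begins. There is no depth.
- env.close_job(): hands the job in; it is judged then, once.
Trained networks look in a picture, given as the dict that the camera call returned (one of the last four; its "shot" number tells which), for a name from the list of things; names that differ only in an ending like _2 or _b are one class to them, and where a whole thing is asked for, a point or a joint stands for the part that bears it (a point fixed in the world has none). Each returns a list of dicts, best first, with "score" (0 to 1); they miss things now and then, are a little off and sometimes report something else, mostly with a low value. They report only what shows in the picture. A call takes as long as a camera call. They do not tell look-alikes from the thing itself.
- spotter.look_for(picture, query): "at" ([column, row] as shares, 0 to 1, of the picture: columns of its width, rows of its height, amid what is visible of it).
The state is a dict: "time_s": time; "q": joint angles; "qvel": joint speeds; "joint_efforts": joint torques, N m; "position": TCP position; "tool_rot": TCP orientation; "ft_force": force on the tool from outside, world axes, zero at the start; "wrist_torque": the same for the moment, N m; "grip_width": finger opening in m; "gripper_force": force on a finger pad.
Only numpy, scipy, OpenCV 4.12 (cv2) and the standard library are available. Lean on these libraries where they do the work, as an engineer would, in place of code of your own. Each camera call takes 0.05 s, during which the arm holds its last target. There are 200 camera calls.

TASK

Bring the holed doming block to the tray's open-corner bay by sliding the steel blocks one at a time into whichever bay is empty: first the plain block, then the grooved block into the bay that it left, then the holed block into the open-corner bay. At the end of each slide press the block gently but firmly home, with about 10 N, against the rim wall ahead of it, never with more than 25 N. Keep the blocks flat on the tray's floor, do not lift them, and do not disturb the things beside the tray.

Things in the scene. Friction and masses are not known exactly. Their poses are not given: they have to be found in the camera images.
- tray: wooden die tray fixed on the bench, 160 x 160 mm, floor 5 mm thick, inside 144 x 144 mm without dividers: four bays, 2 by 2, centred at x, y = +-36 mm, three of them filled. Two blocks side by side have 8 mm of play in all; one block takes 1 to 6 N to slide. Origin: centre of the underside; z up; x away from the robot, y to its left, but turned by up to 0.45 rad
- rim: the tray's rim, fixed to it, same origin and axes: walls 8 mm thick, inner faces 72 mm from the middle, 17 mm above the bench, cut away for 24 mm either side of the corner at (-72, +72). A block touching a wall has its centre 38 mm from the middle. All is rigid: the push rises by many N per mm, too steeply to set by measured positions; close the last mm slowly, by feel
- open_bay (a point): centre of the open-corner bay, on the tray's floor, at (-36, +36, 5) mm of the tray: the bay at the corner where the rim is cut away. The grooved block starts here
- empty_bay (a point): centre of the bay that starts empty, on the tray's floor, at (+36, -36, 5) mm of the tray, diagonally across from the open corner. The plain and the holed block start in the other two bays, (+36, +36) and (-36, -36), give or take 2 mm, either way round
- plain_block: square steel block 68 x 68 x 14 mm, 0.25 to 0.5 kg, loose in the tray; amid its top an upright round dark steel knob, 16 mm across, from 14 to 44 mm above the underside (22 mm collar, 2 mm high, at its foot). Origin: centre of the underside; z up, x and y along its sides. Flat plain top.
- grooved_block: square steel block 68 x 68 x 14 mm, 0.25 to 0.5 kg, loose in the tray; amid its top an upright round dark steel knob, 16 mm across, from 14 to 44 mm above the underside (22 mm collar, 2 mm high, at its foot). Origin: centre of the underside; z up, x and y along its sides. Its top has two straight grooves 12 mm wide, one each side of the knob.
- holed_block: square steel block 68 x 68 x 14 mm, 0.25 to 0.5 kg, loose in the tray; amid its top an upright round dark steel knob, 16 mm across, from 14 to 44 mm above the underside (22 mm collar, 2 mm high, at its foot). Origin: centre of the underside; z up, x and y along its sides. Its top has four round holes, 17 mm across, near the corners (doming block).
- bench_block: bystander: small steel block 60 x 60 x 18 mm without a knob, on the bench to the left of the tray. Origin: centre of the underside
- flat_pliers: bystander: pliers with red handles, 133 x 51 x 11 mm, flat on the bench to the right of the tray. Origin: middle of the underside
- loupe: bystander: folded loupe, 32 x 24 x 19 mm, on the bench just beyond the tray. Origin: middle of the underside
Things that resemble listed ones, but are neither listed nor needed, are in the scene too. What is shaped like the grooved_block but red is not meant.

How it is judged:
By the outcome, as a careful person would: the job done as asked, in the order asked, and still so for the second after the job is handed in, with the robot touching nothing.
It also fails if it takes over 67 s, if anything falls off the work surface, if the arm or the gripper's body presses on something with over 40 N, if the wrist force passes 120 N, or if a joint passes its speed limit or range.

## Working session

There is one attempt and no reset: what is moved stays moved. The work goes in short steps, Python scripts to look and compute and a shell command to move; the robot and the scene stay as the last step left them, time stands still between calls to the robot, and variables do not carry over. Pictures are saved under pics/ and viewed, at most 10 in all, crops included, and the job is handed in when it is done.

```bash
mkdir -p pics; cat > h.py <<'E'
import numpy as np, cv2
from rig import env, optics, spotter
def snap(name,fn=None):
    p=optics.get_image(name)
    if fn: cv2.imwrite('pics/'+fn,p['color'][:,:,::-1])
    return p
def ray2plane(p,px,z):
    K=np.array(p['intrinsics']);T=np.array(p['pose'])
    d=np.linalg.inv(K)@np.array([px[0],px[1],1.]);d=T[:3,:3]@np.array([d[0],-d[1],-d[2]])
    o=T[:3,3];return (o+d*(z-o[2])/d[2])
def proj(p,X):
    K=np.array(p['intrinsics']);T=np.array(p['pose'])
    c=T[:3,:3].T@(np.array(X)-T[:3,3]);u=K@np.array([c[0],-c[1],-c[2]]);return u[:2]/u[2]
E
python3 - <<'E'
from h import *
s=env.observe();print({k:np.round(v,3).tolist() for k,v in s.items()})
for c in ['scene','side','wrist']:
    p=snap(c,c+'1.png'); print(c,[k for k in p if k!='color'],np.round(p['pose'],3).tolist())
    for q in ['tray','plain_block','grooved_block','holed_block','bench_block','flat_pliers','loupe']:
        for r in spotter.look_for(p,q)[:4]:
            px=np.array(r['at'])*[640,480];print(q,round(r['score'],2),px.round(),ray2plane(p,px,0.02).round(3)[:2])
E
```

```text
{'time_s': 0.0, 'q': [-84.758, 21.843, 74.385, -0.0, 83.858, -12.336], 'qvel': [0.117, -0.082, -0.031, -0.006, 0.021, -0.052], 'joint_efforts': [0.002, -44.846, -23.128, -0.0, 0.005, 0.0], 'position': [0.166, -0.524, 0.231], 'tool_rot': [[0.953, 0.302, -0.0], [0.302, -0.953, 0.001], [0.0, -0.001, -1.0]], 'ft_force': [0.398, -0.068, -0.338], 'wrist_torque': [-0.035, -0.038, 0.008], 'gripper_force': 0.0, 'grip_width': 0.086}
scene ['intrinsics', 'pose', 'shot'] [[-0.433, 0.65, -0.625, -0.062], [-0.901, -0.307, 0.305, 0.185], [0.006, 0.695, 0.719, 0.716], [0.0, 0.0, 0.0, 1.0]]
tray 0.95 [335. 235.] [ 0.556 -0.134]
tray 0.59 [465. 255.] [ 0.42  -0.311]
grooved_block 0.77 [302. 318.] [ 0.418 -0.01 ]
grooved_block 0.66 [334. 250.] [ 0.525 -0.118]
grooved_block 0.46 [347. 268.] [ 0.479 -0.118]
holed_block 0.81 [351. 240.] [ 0.534 -0.154]
bench_block 0.74 [332. 235.] [ 0.558 -0.13 ]
bench_block 0.68 [303. 268.] [ 0.511 -0.053]
flat_pliers 0.61 [467. 258.] [ 0.414 -0.31 ]
loupe 0.6 [338. 215.] [ 0.601 -0.162]
side ['intrinsics', 'pose', 'shot'] [[0.997, 0.024, -0.07, 0.438], [-0.07, 0.603, -0.794, -0.776], [0.023, 0.797, 0.603, 0.546], [0.0, 0.0, 0.0, 1.0]]
tray 0.96 [340. 326.] [ 0.511 -0.243]
plain_block 0.74 [295. 276.] [ 0.458 -0.147]
plain_block 0.64 [294. 318.] [ 0.455 -0.228]
grooved_block 0.96 [254. 234.] [ 0.402 -0.048]
grooved_block 0.85 [295. 277.] [ 0.459 -0.148]
grooved_block 0.48 [345. 282.] [ 0.525 -0.162]
bench_block 0.62 [330. 245.] [ 0.512 -0.078]
flat_pliers 0.87 [307. 383.] [ 0.466 -0.331]
loupe 0.88 [404. 289.] [ 0.602 -0.178]
loupe 0.4 [339. 323.] [ 0.51  -0.238]
loupe 0.22 [295. 272.] [ 0.459 -0.139]
wrist ['intrinsics', 'pose', 'shot'] [[0.303, 0.913, 0.274, 0.236], [-0.953, 0.29, 0.088, -0.503], [0.001, -0.288, 0.958, 0.375], [0.0, 0.0, 0.0, 1.0]]
```

View pics/side1.png

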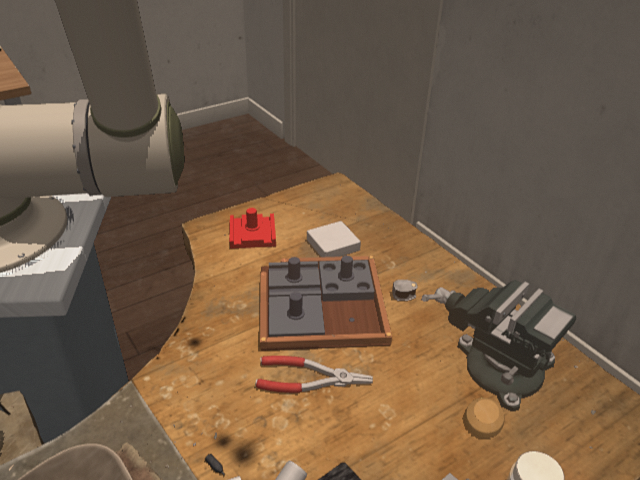

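View pics/scene1.png

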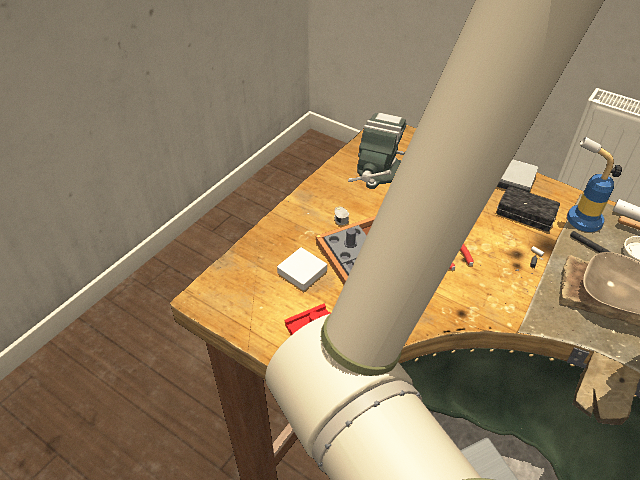

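The side view shows the plain block front-left (knob top at 296,296), the grooved block behind it (294,260) and the holed block back-right (347,258). The empty bay is front-right. A red decoy (252,230) and the bystanders stand outside the tray. The arm hides most of the tray in the scene view.

```bash
python3 - <<'E'
from h import *
p=snap('side')
for n,px in dict(plain=(296,296),groov=(294,260),holed=(347,258)).items(): print(n,ray2plane(p,px,.049).round(4))
c=[ray2plane(p,px,.017)[:2] for px in [(261,265),(379,257),(391,337),(260,338)]]
print(np.round(c,4)); print(np.mean(c,0)); print(np.linalg.norm(np.roll(c,-1,0)-c,axis=1))
for a,b in [(0,1),(3,2)]: d=c[b]-c[a];print(np.arctan2(d[1],d[0]))
for a,b in [(3,0),(2,1)]: d=c[b]-c[a];print(np.arctan2(-d[0],d[1]))
R=np.array(env.observe()['tool_rot']);t=env.observe()['position']
print(R.T@(np.array([.50,-.21,.231])-t)*100)
E
```

```text
plain [ 0.4577 -0.2192  0.049 ]
groov [ 0.4577 -0.1481  0.049 ]
holed [ 0.5281 -0.1467  0.049 ]
[[ 0.4129 -0.117 ]
 [ 0.5796 -0.1057]
 [ 0.5713 -0.2628]
 [ 0.413  -0.257 ]]
[ 0.49418409 -0.18565196]
[0.16708673 0.15731489 0.15839705 0.14001728]
0.06753219123456705
-0.03662882497564291
0.00045025043309880754
-0.053116109236692764
[ 4.13230207e+01 -1.98771084e+01  3.20504135e-02]
```

```bash
A='[4,2.64,-1.55,0,0,4,2.64,-1.55,0,0,4,2.64,-1.55,0,0,4,2.64,-1.55,0,0,4,2.64,-1.55,0,0,4,2.64,-1.55,0,0,4,2.64,-1.55,0,0,4,2.64,-1.55,0,0]'; true
python3 -m crank '[4,2.64,-1.55,0,0,4,2.64,-1.55,0,0,4,2.64,-1.55,0,0,4,2.64,-1.55,0,0,4,2.64,-1.55,0,0,4,2.64,-1.55,0,0,4,2.64,-1.55,0,0,4,2.64,-1.55,0,0]' 60
python3 -m crank '[4,2.64,-1.55,0,0,4,2.64,-1.55,0,0,4,2.64,-1.55,0,0,4,2.64,-1.55,0,0,4,2.64,-1.55,0,0,4,2.64,-1.55,0,0,4,2.64,-1.55,0,0,4,2.64,-1.55,0,0]'
python3 -m crank '[4,0,0,0,-0.12,4,0,0,0,-0.12,4,0,0,0,-0.12,4,0,0,0,-0.12,4,0,0,0,-0.12,4,0,0,0,-0.12,4,0,0,0,-0.12,4,0,0,0,-0.12]'
python3 -m crank '[4,0,0,0,-0.12,4,0,0,0,-0.12,4,0,0,0,-0.06,4,0,0,0,0,4,0,0,0,0,4,0,0,0,0,4,0,0,0,0,4,0,0,0,0]'
python3 - <<'E'
from h import *
s=env.observe();print(s['time_s'],s['position'],np.round(s['tool_rot'],3).tolist())
p=snap('wrist','wrist2.png')
for q in ['tray','plain_block','grooved_block','holed_block']:
    for r in spotter.look_for(p,q)[:3]:
        px=np.array(r['at'])*[640,480];print(q,round(r['score'],2),px.round(),ray2plane(p,px,0.025).round(3)[:2])
E
```

```text
time_s: 1.92
position: [0.3308, -0.3411, 0.2315]
tool_rot: [[0.953, 0.302, 0.0], [0.302, -0.953, -0.0], [0.0, 0.0, -1.0]]
ft_force: [0.3, -0.2, 0.3]
grip_width: 0.0401
gripper_force: 0.0
time_s: 2.58
position: [0.4948, -0.159, 0.2315]
tool_rot: [[0.953, 0.302, 0.0], [0.302, -0.953, -0.0], [0.0, 0.0, -1.0]]
ft_force: [0.3, -0.3, 0.5]
grip_width: 0.0398
gripper_force: 0.0
time_s: 3.25
position: [0.4939, -0.1603, 0.2313]
tool_rot: [[0.294, 0.956, 0.0], [0.956, -0.294, -0.0], [-0.0, 0.0, -1.0]]
ft_force: [-0.5, 0.4, 0.6]
grip_width: 0.04
gripper_force: 0.0
time_s: 3.92
position: [0.4939, -0.1603, 0.2313]
tool_rot: [[0.005, 1.0, 0.0], [1.0, -0.005, 0.0], [0.0, 0.0, -1.0]]
ft_force: [-1.3, -0.3, 0.8]
grip_width: 0.0403
gripper_force: 0.0
3.9167 [ 0.49390044 -0.16031921  0.23134686] [[0.005, 1.0, 0.0], [1.0, -0.005, 0.0], [0.0, 0.0, -1.0]]
tray 0.75 [344. 242.] [ 0.514 -0.196]
tray 0.31 [292. 256.] [ 0.457 -0.211]
plain_block 0.94 [294. 254.] [ 0.458 -0.209]
grooved_block 0.66 [228.  69.] [ 0.402 -0.024]
grooved_block 0.57 [291. 200.] [ 0.458 -0.15 ]
holed_block 0.65 [357. 198.] [ 0.527 -0.147]
```

View pics/wrist2.png

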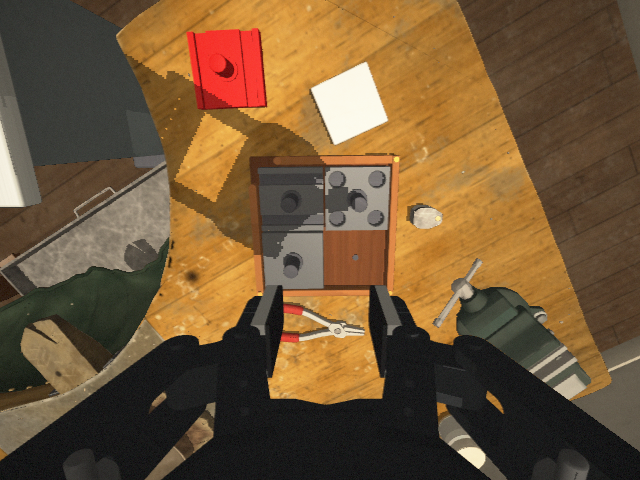

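The wrist view confirms the layout: plain at about (292,262), grooved (291,200), holed (357,198), empty bay (357,258). The tray is nearly square to the world axes.

```bash
python3 - <<'E'
from h import *
p=snap('wrist')
c=np.array([ray2plane(p,px,.017)[:2] for px in [(250,156),(399,156),(394,294),(256,295)]])
print(c.round(4),c.mean(0)); d=c[1]-c[0];print(d[1]/d[0]);d=c[2]-c[3];print(d[1]/d[0])
for n,px in dict(plain=(290,270),groov=(289,202),holed=(360,203)).items(): print(n,ray2plane(p,px,.049).round(4))
g=p['color'];big=cv2.resize(g[145:305,240:410],None,fx=4.5,fy=3.7,interpolation=cv2.INTER_CUBIC);big=cv2.resize(g[145:305,240:410],None,fx=3.7,fy=3.7,interpolation=cv2.INTER_CUBIC)
cv2.imwrite('pics/crop2.png',big[:,:,::-1])
E
```

```text
[[ 0.4154 -0.1044]
 [ 0.5702 -0.1048]
 [ 0.5739 -0.2624]
 [ 0.4116 -0.2632]] [ 0.49276133 -0.18368801]
-0.002956594589435397
0.004822951247391847
plain [ 0.4563 -0.2188  0.049 ]
groov [ 0.4578 -0.1469  0.049 ]
holed [ 0.5277 -0.1481  0.049 ]
```

View pics/crop2.png

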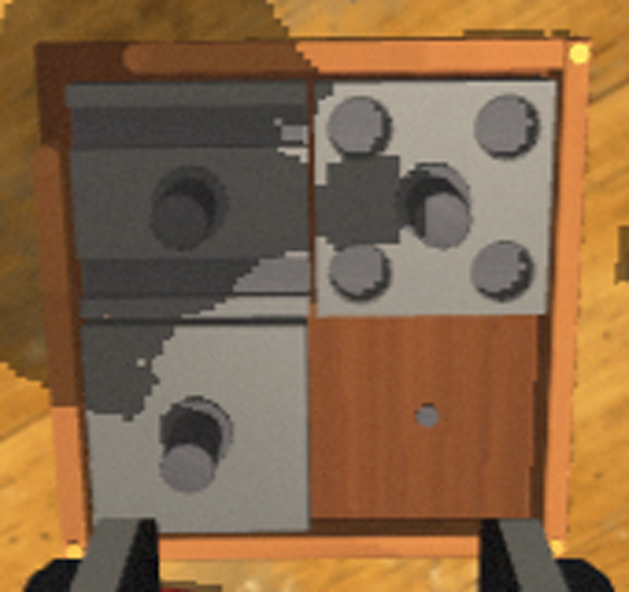

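```bash

python3 -m crank '[4,-0.74,-0.465,2,0,4,-0.74,-0.465,2,0,4,-0.74,-0.465,2,0,4,-0.74,-0.465,2,0,4,-0.74,-0.465,2,0,4,-0.74,-0.465,2,0,4,-0.74,-0.465,2,0,4,-0.74,-0.465,2,0]' 60
python3 -m crank '[4,0,0,0.75,0,4,0,0,0.75,0,4,0,0,0.75,0,4,0,0,0.75,0,4,0,0,0.75,0,4,0,0,0.75,0,4,0,0,0,0,4,0,0,0,0]'
python3 - <<'E'
from h import *
snap('side','side3.png');snap('wrist','w3.png')
E
```

```text
time_s: 4.88
position: [0.4563, -0.2197, 0.0705]
tool_rot: [[0.004, 1.0, 0.0], [1.0, -0.004, -0.0], [-0.0, 0.0, -1.0]]
ft_force: [-0.0, -0.2, -0.9]
grip_width: 0.0404
gripper_force: 0.0
time_s: 5.55
position: [0.4565, -0.2192, 0.0261]
tool_rot: [[0.004, 1.0, -0.0], [1.0, -0.004, 0.0], [0.0, -0.0, -1.0]]
ft_force: [-0.5, 0.7, -0.2]
grip_width: 0.04
gripper_force: 0.0
```

View pics/w3.png

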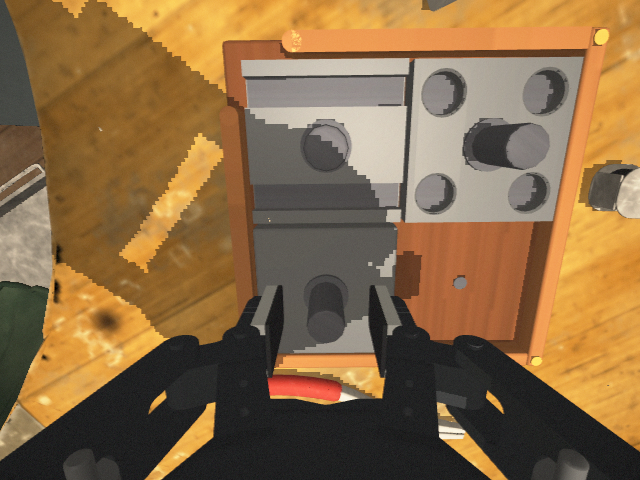

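The plain block's knob (325,310) stands centred between the fingers. I'll close on it.

```bash

python3 -m crank '[1.2,0,0,0,0,1.2,0,0,0,0,1.2,0,0,0,0,1.2,0,0,0,0,1.2,0,0,0,0,1.2,0,0,0,0,1.2,0,0,0,0,1.2,0,0,0,0]' 60
```

```text
time_s: 6.32
position: [0.4566, -0.2195, 0.0268]
tool_rot: [[0.004, 1.0, 0.001], [1.0, -0.004, -0.001], [-0.0, 0.001, -1.0]]
ft_force: [-2.1, 1.2, 5.4]
grip_width: 0.0137
gripper_force: 58.5
```

```bash

python3 -m crank '[1.2,0,0.4,0,0,1.2,0,0.9,0,0,1.2,0,0.9,0,0,1.2,0,0.9,0,0,1.2,0,0.9,0,0,1.2,0,0.9,0,0,1.2,0,0.9,0,0,1.2,0,0.4,0,0]' 60
python3 -m crank '[1.2,0,0.1,0,0,1.2,0,0.1,0,0,1.2,0,0.1,0,0,1.2,0,0.05,0,0,1.2,0,0,0,0,1.2,0,0,0,0,1.2,0,0,0,0,1.2,0,0,0,0]'
```

```text
time_s: 6.98
position: [0.5183, -0.2196, 0.0268]
tool_rot: [[0.004, 1.0, -0.002], [1.0, -0.004, -0.0], [-0.0, -0.002, -1.0]]
ft_force: [-9.2, -0.9, 10.5]
grip_width: 0.0137
gripper_force: 59.3
time_s: 7.65
position: [0.521, -0.2196, 0.0268]
tool_rot: [[0.004, 1.0, -0.002], [1.0, -0.004, 0.0], [0.0, -0.002, -1.0]]
ft_force: [-5.9, 0.5, 8.4]
grip_width: 0.0139
gripper_force: 59.3
```

```bash

python3 -m crank '[1.2,0,0.08,-0.02,0,1.2,0,0.08,0,0,1.2,0,0.08,0,0,1.2,0,0.08,0,0,1.2,0,0.08,0,0,1.2,0,0,0,0,1.2,0,0,0,0,1.2,0,0,0,0]' | grep -E 'pos|ft'
python3 -m crank '[1.2,0,0.03,0,0,1.2,0,0.03,0,0,1.2,0,0.03,0,0,1.2,0,0.03,0,0,1.2,0,0.03,0,0,1.2,0,0,0,0,1.2,0,0,0,0,1.2,0,0,0,0]' | grep -E 'pos|ft'
```

```text
position: [0.5252, -0.2196, 0.0269]
ft_force: [-4.7, -0.5, 5.4]
position: [0.5266, -0.2196, 0.0269]
ft_force: [-5.9, 1.1, 6.2]
```

```bash

python3 -m crank '[1.2,0,0.02,0,0,1.2,0,0.02,0,0,1.2,0,0.02,0,0,1.2,0,0.02,0,0,1.2,0,0.02,0,0,1.2,0,0,0,0,1.2,0,0,0,0,1.2,0,0,0,0]' | grep -E 'pos|ft'
python3 -m crank '[1.2,0,0.02,0,0,1.2,0,0.02,0,0,1.2,0,0.02,0,0,1.2,0,0.02,0,0,1.2,0,0.02,0,0,1.2,0,0,0,0,1.2,0,0,0,0,1.2,0,0,0,0]' | grep -E 'pos|ft'
```

```text
position: [0.5276, -0.2196, 0.0269]
ft_force: [-6.0, 0.0, 7.0]
position: [0.5286, -0.2196, 0.0269]
ft_force: [-5.2, 0.3, 6.2]
```

```bash

python3 -m crank '[1.2,0,0.02,0,0,1.2,0,0.02,0,0,1.2,0,0.02,0,0,1.2,0,0.01,0,0,1.2,0,0,0,0,1.2,0,0,0,0,1.2,0,0,0,0,1.2,0,0,0,0]' | grep -E 'pos|ft'
```

```text
position: [0.5293, -0.2196, 0.0269]
ft_force: [-5.7, -0.4, 6.0]
```

```bash

python3 -m crank '[1.2,0,0.01,0,0,1.2,0,0.01,0,0,1.2,0,0.01,0,0,1.2,0,0.01,0,0,1.2,0,0.01,0,0,1.2,0,0,0,0,1.2,0,0,0,0,1.2,0,0,0,0]' | grep -E 'pos|ft'
```

```text
position: [0.5298, -0.2196, 0.0269]
ft_force: [-6.3, -0.4, 6.9]
```

```bash

python3 -m crank '[1.2,0,0.01,0,0,1.2,0,0.01,0,0,1.2,0,0.01,0,0,1.2,0,0.01,0,0,1.2,0,0.01,0,0,1.2,0,0,0,0,1.2,0,0,0,0,1.2,0,0,0,0]' | grep -E 'pos|ft'
```

```text
position: [0.53, -0.2196, 0.0269]
ft_force: [-7.5, -0.9, 7.7]
```

```bash

python3 -m crank '[1.2,0,0.01,0,0,1.2,0,0.01,0,0,1.2,0,0.01,0,0,1.2,0,0.01,0,0,1.2,0,0.01,0,0,1.2,0,0,0,0,1.2,0,0,0,0,1.2,0,0,0,0]' | grep -E 'pos|ft'
```

```text
position: [0.53, -0.2196, 0.0269]
ft_force: [-9.5, -0.8, 9.5]
```

```bash

python3 -m crank '[1.2,0,0.02,0,0,1.2,0,0.02,0,0,1.2,0,0.02,0,0,1.2,0,0.02,0,0,1.2,0,0,0,0,1.2,0,0,0,0,1.2,0,0,0,0,1.2,0,0,0,0]' | grep -E 'pos|ft'
```

```text
position: [0.53, -0.2196, 0.0269]
ft_force: [-13.6, -1.0, 12.4]
```

```bash

python3 -m crank '[1.2,0,0.02,0,0,1.2,0,0.02,0,0,1.2,0,0.01,0,0,1.2,0,0,0,0,1.2,0,0,0,0,1.2,0,0,0,0,1.2,0,0,0,0,1.2,0,0,0,0]' | grep -E 'time|pos|ft'
```

```text
time_s: 14.32
position: [0.5301, -0.2196, 0.0269]
ft_force: [-16.4, -2.3, 13.7]
```

```bash

python3 -m crank '[1.2,0,-0.1,0,0,1.2,0,-0.1,0,0,4,0,0,0,0,4,0,0,0,0,4,0,0,0,0,4,0,0,0,0,4,0,0,-0.5,0,4,0,0,-1.5,0]' | grep -E 'pos|ft|gri'
python3 -m crank '[4,0,0,-2.5,0,4,0,0,-2,0,4,0,0,0,0.12,4,0,0,0,0.12,4,0,0,0,0.12,4,0,0,0,0.12,4,0,0,0,0.12,4,0,0,0,0.12]' | grep -E 'pos|ft'
python3 -m crank '[4,0,0,0,0.12,4,0,0,0,0.12,4,0,0,0,0.12,4,0,0,0,0.12,4,0,0,0,0.12,4,0,0,0,0.12,4,0,0,0,0.12,4,0,0,0,0]'
python3 - <<'E'
from h import *
p=snap('wrist','w4.png'); s=env.observe()
print(s['position'],np.array(s['tool_rot']).T@(np.array([.4575,-.1475,.026])-s['position'])*100)
E
```

```text
position: [0.5302, -0.2191, 0.0453]
ft_force: [-0.4, 1.1, 0.2]
grip_width: 0.0398
gripper_force: 0.0
position: [0.531, -0.2197, 0.0919]
ft_force: [-1.1, -0.0, 0.1]
time_s: 16.32
position: [0.5311, -0.2196, 0.0918]
tool_rot: [[1.0, 0.003, 0.0], [0.003, -1.0, -0.0], [0.0, 0.0, -1.0]]
ft_force: [-0.6, -0.2, -0.4]
grip_width: 0.0403
gripper_force: 0.0
[ 0.5310344  -0.21967239  0.09180177] [-7.28971839 -7.28457069  6.57688231]
```

View pics/w4.png

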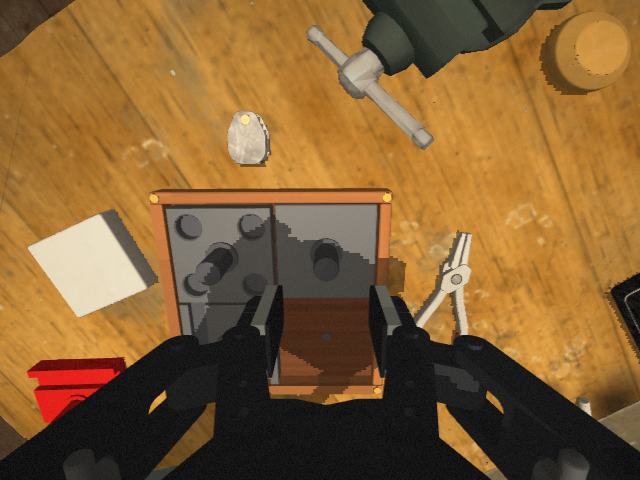

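The plain block sits against the far wall (325,205 to 380,290), and the bay at (325,335) is now empty. Next is the grooved block.

```bash

python3 -m crank '[4,-1.215,-1.213,0,0,4,-1.215,-1.213,0,0,4,-1.215,-1.213,0,0,4,-1.215,-1.213,0,0,4,-1.215,-1.213,0,0,4,-1.215,-1.213,0,0,4,0,0,1,0,4,0,0,1,0]' | grep -E 'pos|ft'
python3 -m crank '[4,0,0,1,0,4,0,0,1,0,4,0,0,1,0,4,0,0,1,0,4,0,0,0.5,0,4,0,0,0,0,4,0,0,0,0,4,0,0,0,0]' | grep -E 'pos|ft'
python3 -m crank '[1.2,0,0,0,0,1.2,0,0,0,0,1.2,0,0,0,0,1.2,0,0,0,0,1.2,0,0,0,0,1.2,0,0,0,0,1.2,0,0,-0.02,0,1.2,0,0,-0.02,0]'
```

```text
position: [0.4574, -0.147, 0.0721]
ft_force: [0.0, -0.8, 0.3]
position: [0.4578, -0.1475, 0.027]
ft_force: [-0.8, -0.9, 0.5]
time_s: 18.37
position: [0.4578, -0.1476, 0.0273]
tool_rot: [[1.0, 0.007, 0.001], [0.007, -1.0, -0.001], [0.001, 0.001, -1.0]]
ft_force: [1.6, -0.2, -2.0]
grip_width: 0.0137
gripper_force: 58.4
```

```bash

python3 -m crank '[1.2,0,0.4,0.02,0,1.2,0,0.95,0.01,0,1.2,0,0.95,0,0,1.2,0,0.95,0,0,1.2,0,0.95,0,0,1.2,0,0.95,0,0,1.2,0,0.95,0,0,1.2,0,0.4,0,0]' | grep -E 'pos|ft'
python3 -m crank '[1.2,0,0.1,0,0,1.2,0,0.1,0,0,1.2,0,0.05,0,0,1.2,0,0,0,0,1.2,0,0,0,0,1.2,0,0,0,0,1.2,0,0,0,0,1.2,0,0,0,0]' | grep -E 'pos|ft'
```

```text
position: [0.4579, -0.2119, 0.0272]
ft_force: [0.7, 10.6, 12.7]
position: [0.4579, -0.2135, 0.0272]
ft_force: [-0.7, 8.9, 11.8]
```

```bash

python3 -m crank '[1.2,0,0.08,-0.02,0,1.2,0,0.08,-0.01,0,1.2,0,0.08,0,0,1.2,0,0.08,0,0,1.2,0,0.08,0,0,1.2,0,0,0,0,1.2,0,0,0,0,1.2,0,0,0,0]' | grep -E 'pos|ft'
python3 -m crank '[1.2,0,0.02,0,0,1.2,0,0.02,0,0,1.2,0,0.02,0,0,1.2,0,0.02,0,0,1.2,0,0,0,0,1.2,0,0,0,0,1.2,0,0,0,0,1.2,0,0,0,0]' | grep -E 'pos|ft'
```

```text
position: [0.4578, -0.2177, 0.0272]
ft_force: [-0.1, 6.3, 7.4]
position: [0.4578, -0.2183, 0.0272]
ft_force: [-0.7, 7.9, 8.6]
```

```bash

python3 -m crank '[1.2,0,0.01,0,0,1.2,0,0.01,0,0,1.2,0,0.01,0,0,1.2,0,0.01,0,0,1.2,0,0.01,0,0,1.2,0,0,0,0,1.2,0,0,0,0,1.2,0,0,0,0]' | grep -E 'pos|ft'
```

```text
position: [0.4578, -0.2188, 0.0272]
ft_force: [0.8, 7.1, 8.8]
```

```bash

python3 -m crank '[1.2,0,0.01,0,0,1.2,0,0.01,0,0,1.2,0,0.01,0,0,1.2,0,0.01,0,0,1.2,0,0.01,0,0,1.2,0,0,0,0,1.2,0,0,0,0,1.2,0,0,0,0]' | grep -E 'pos|ft'
```

```text
position: [0.4578, -0.2193, 0.0272]
ft_force: [-0.3, 8.7, 7.7]
```

```bash

python3 -m crank '[1.2,0,0.02,0,0,1.2,0,0.02,0,0,1.2,0,0.02,0,0,1.2,0,0.02,0,0,1.2,0,0,0,0,1.2,0,0,0,0,1.2,0,0,0,0,1.2,0,0,0,0]' | grep -E 'pos|ft'
```

```text
position: [0.4578, -0.2202, 0.0272]
ft_force: [-0.8, 7.2, 8.3]
```

```bash

python3 -m crank '[1.2,0,0.02,0,0,1.2,0,0.02,0,0,1.2,0,0.02,0,0,1.2,0,0.02,0,0,1.2,0,0,0,0,1.2,0,0,0,0,1.2,0,0,0,0,1.2,0,0,0,0]' | grep -E 'pos|ft'
```

```text
position: [0.4578, -0.221, 0.0272]
ft_force: [0.0, 8.8, 7.9]
```

```bash

python3 -m crank '[1.2,0,0.02,0,0,1.2,0,0.02,0,0,1.2,0,0.02,0,0,1.2,0,0,0,0,1.2,0,0,0,0,1.2,0,0,0,0,1.2,0,0,0,0,1.2,0,0,0,0]' | grep -E 'pos|ft'
```

```text
position: [0.4578, -0.2215, 0.0272]
ft_force: [0.0, 7.7, 7.7]
```

```bash

python3 -m crank '[1.2,0,0.02,0,0,1.2,0,0.02,0,0,1.2,0,0.02,0,0,1.2,0,0,0,0,1.2,0,0,0,0,1.2,0,0,0,0,1.2,0,0,0,0,1.2,0,0,0,0]' | grep -E 'pos|ft'
```

```text
position: [0.4578, -0.222, 0.0272]
ft_force: [-0.1, 8.6, 9.4]
```

```bash

python3 -m crank '[1.2,0,0.02,0,0,1.2,0,0.02,0,0,1.2,0,0.02,0,0,1.2,0,0,0,0,1.2,0,0,0,0,1.2,0,0,0,0,1.2,0,0,0,0,1.2,0,0,0,0]' | grep -E 'pos|ft'
```

```text
position: [0.4578, -0.2221, 0.0273]
ft_force: [0.9, 10.6, 9.7]
```

```bash

python3 -m crank '[1.2,0,0.02,0,0,1.2,0,0.02,0,0,1.2,0,0.02,0,0,1.2,0,0,0,0,1.2,0,0,0,0,1.2,0,0,0,0,1.2,0,0,0,0,1.2,0,0,0,0]' | grep -E 'time|pos|ft'
```

```text
time_s: 26.37
position: [0.4577, -0.2221, 0.0273]
ft_force: [1.5, 14.1, 10.8]
```

```bash

python3 -m crank '[1.2,0,0.02,0,0,1.2,0,0.02,0,0,1.2,0,0.02,0,0,1.2,0,0.01,0,0,1.2,0,0,0,0,1.2,0,0,0,0,1.2,0,0,0,0,1.2,0,0,0,0]' | grep -E 'time|pos|ft'
```

```text
time_s: 27.03
position: [0.4578, -0.2222, 0.0273]
ft_force: [2.1, 18.2, 13.0]
```

```bash

python3 -m crank '[1.2,0,-0.08,0,0,1.2,0,-0.08,0,0,4,0,0,0,0,4,0,0,0,0,4,0,0,0,0,4,0,0,0,0,4,0,0,-0.5,0,4,0,0,-1.5,0]' | grep -E 'pos|ft|gri'
python3 -m crank '[4,0,0,-2.5,0,4,0,0,-2,0,4,0,0,0,-0.12,4,0,0,0,-0.12,4,0,0,0,-0.12,4,0,0,0,-0.12,4,0,0,0,-0.12,4,0,0,0,-0.12]' | grep -E 'pos|ft'
python3 -m crank '[4,0,0,0,-0.12,4,0,0,0,-0.12,4,0,0,0,-0.12,4,0,0,0,-0.12,4,0,0,0,-0.12,4,0,0,0,-0.12,4,0,0,0,-0.12,4,0,0,0,0]'
python3 - <<'E'
from h import *
p=snap('wrist','w5.png'); s=env.observe()
print(s['position'],np.array(s['tool_rot']).T@(np.array([.528,-.148,.027])-s['position'])*100)
E
```

```text
position: [0.4572, -0.2234, 0.0459]
ft_force: [-0.6, 1.0, 0.1]
grip_width: 0.04
gripper_force: 0.0
position: [0.458, -0.2239, 0.0922]
ft_force: [-0.5, -0.3, -1.1]
time_s: 29.03
position: [0.458, -0.2239, 0.0922]
tool_rot: [[-0.0, 1.0, 0.0], [1.0, 0.0, -0.0], [-0.0, 0.0, -1.0]]
ft_force: [0.5, -0.3, -0.3]
grip_width: 0.0404
gripper_force: 0.0
[ 0.45803548 -0.2239099   0.09217157] [7.63659496 6.94707808 6.51669634]
```

View pics/w5.png

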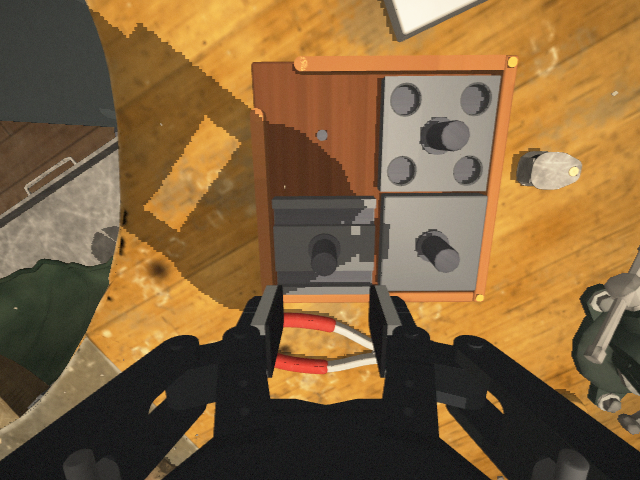

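The grooved block is home against the near wall, and the open bay (320,135) is free. Next is the holed block.

```bash

python3 -m crank '[4,1.273,1.158,0,0,4,1.273,1.158,0,0,4,1.273,1.158,0,0,4,1.273,1.158,0,0,4,1.273,1.158,0,0,4,1.273,1.158,0,0,4,0,0,1,0,4,0,0,1,0]' | grep -E 'pos|ft'
python3 -m crank '[4,0,0,1,0,4,0,0,1,0,4,0,0,1,0,4,0,0,1,0,4,0,0,0.5,0,4,0,0,0,0,4,0,0,0,0,4,0,0,0,0]' | grep -E 'pos|ft'
python3 -m crank '[1.2,0,0,0,0,1.2,0,0,0,0,1.2,0,0,0,0,1.2,0,0,0,0,1.2,0,0,0,0,1.2,0,0,0,0,1.2,0,0,-0.02,0,1.2,0,0,0,0]'
```

```text
position: [0.5281, -0.1475, 0.0715]
ft_force: [-0.0, 0.7, 0.4]
position: [0.5281, -0.1478, 0.0273]
ft_force: [-0.2, -0.2, -0.4]
time_s: 31.08
position: [0.528, -0.1477, 0.0276]
tool_rot: [[0.004, 1.0, 0.001], [1.0, -0.004, -0.0], [-0.0, 0.001, -1.0]]
ft_force: [-2.0, -0.2, 6.8]
grip_width: 0.014
gripper_force: 58.5
```

```bash

python3 -m crank '[1.2,0,-0.4,-0.02,0,1.2,0,-0.95,0,0,1.2,0,-0.95,0,0,1.2,0,-0.95,0,0,1.2,0,-0.95,0,0,1.2,0,-0.95,0,0,1.2,0,-0.95,0,0,1.2,0,-0.4,0,0]' | grep -E 'pos|ft'
python3 -m crank '[1.2,0,-0.1,0,0,1.2,0,-0.1,0,0,1.2,0,-0.1,0,0,1.2,0,-0.1,0,0,1.2,0,0,0,0,1.2,0,0,0,0,1.2,0,0,0,0,1.2,0,0,0,0]' | grep -E 'pos|ft'
```

```text
position: [0.4626, -0.1476, 0.0276]
ft_force: [2.1, -0.8, 1.3]
position: [0.4595, -0.1477, 0.0276]
ft_force: [5.2, -0.6, 4.3]
```

```bash

python3 -m crank '[1.2,0,-0.06,0,0,1.2,0,-0.06,0,0,1.2,0,-0.06,0,0,1.2,0,-0.06,0,0,1.2,0,-0.06,0,0,1.2,0,0,0,0,1.2,0,0,0,0,1.2,0,0,0,0]' | grep -E 'pos|ft'
```

```text
position: [0.4564, -0.1477, 0.0276]
ft_force: [4.9, -1.1, 5.7]
```

```bash

python3 -m crank '[1.2,0,-0.02,0,0,1.2,0,-0.02,0,0,1.2,0,-0.02,0,0,1.2,0,-0.02,0,0,1.2,0,0,0,0,1.2,0,0,0,0,1.2,0,0,0,0,1.2,0,0,0,0]' | grep -E 'pos|ft'
```

```text
position: [0.4557, -0.1477, 0.0276]
ft_force: [5.6, -0.3, 4.8]
```

```bash

python3 -m crank '[1.2,0,-0.02,0,0,1.2,0,-0.02,0,0,1.2,0,-0.02,0,0,1.2,0,0,0,0,1.2,0,0,0,0,1.2,0,0,0,0,1.2,0,0,0,0,1.2,0,0,0,0]' | grep -E 'pos|ft'
```

```text
position: [0.4551, -0.1477, 0.0276]
ft_force: [5.1, -0.4, 5.6]
```

```bash

python3 -m crank '[1.2,0,-0.02,0,0,1.2,0,-0.02,0,0,1.2,0,-0.02,0,0,1.2,0,0,0,0,1.2,0,0,0,0,1.2,0,0,0,0,1.2,0,0,0,0,1.2,0,0,0,0]' | grep -E 'pos|ft'
```

```text
position: [0.4545, -0.1476, 0.0276]
ft_force: [5.6, -0.7, 5.5]
```

```bash

python3 -m crank '[1.2,0,-0.02,0,0,1.2,0,-0.02,0,0,1.2,0,-0.02,0,0,1.2,0,0,0,0,1.2,0,0,0,0,1.2,0,0,0,0,1.2,0,0,0,0,1.2,0,0,0,0]' | grep -E 'pos|ft'
```

```text
position: [0.4539, -0.1476, 0.0276]
ft_force: [4.6, -0.1, 6.6]
```

```bash

python3 -m crank '[1.2,0,-0.02,0,0,1.2,0,-0.02,0,0,1.2,0,-0.02,0,0,1.2,0,0,0,0,1.2,0,0,0,0,1.2,0,0,0,0,1.2,0,0,0,0,1.2,0,0,0,0]' | grep -E 'time|pos|ft'
```

```text
time_s: 36.42
position: [0.4534, -0.1477, 0.0276]
ft_force: [6.5, 0.2, 5.3]
```

```bash

python3 -m crank '[1.2,0,-0.02,0,0,1.2,0,-0.02,0,0,1.2,0,-0.02,0,0,1.2,0,0,0,0,1.2,0,0,0,0,1.2,0,0,0,0,1.2,0,0,0,0,1.2,0,0,0,0]' | grep -E 'pos|ft'
```

```text
position: [0.4533, -0.1477, 0.0276]
ft_force: [8.1, 0.7, 3.5]
```

```bash

python3 -m crank '[1.2,0,-0.02,0,0,1.2,0,-0.02,0,0,1.2,0,-0.02,0,0,1.2,0,0,0,0,1.2,0,0,0,0,1.2,0,0,0,0,1.2,0,0,0,0,1.2,0,0,0,0]' | grep -E 'time|pos|ft'
```

```text
time_s: 37.75
position: [0.4533, -0.1477, 0.0277]
ft_force: [12.0, 2.2, 3.8]
```

```bash

python3 -m crank '[1.2,0,-0.02,0,0,1.2,0,-0.02,0,0,1.2,0,-0.02,0,0,1.2,0,0,0,0,1.2,0,0,0,0,1.2,0,0,0,0,1.2,0,0,0,0,1.2,0,0,0,0]' | grep -E 'time|pos|ft'
```

```text
time_s: 38.42
position: [0.4532, -0.1477, 0.0278]
ft_force: [11.9, 3.8, 1.8]
```

```bash

python3 -m crank '[1.2,0,0,0.02,0,1.2,0,0,0.02,0,1.2,0,-0.01,0,0,1.2,0,-0.01,0,0,1.2,0,0,0,0,1.2,0,0,0,0,1.2,0,0,0,0,1.2,0,0,0,0]'
python3 - <<'E'
from h import *
p=snap('wrist','w6.png')
E
```

```text
time_s: 39.08
position: [0.4532, -0.1477, 0.0277]
tool_rot: [[0.004, 1.0, 0.006], [1.0, -0.004, -0.002], [-0.001, 0.006, -1.0]]
ft_force: [14.3, 3.3, 6.0]
grip_width: 0.0139
gripper_force: 60.1
```

View pics/w6.png

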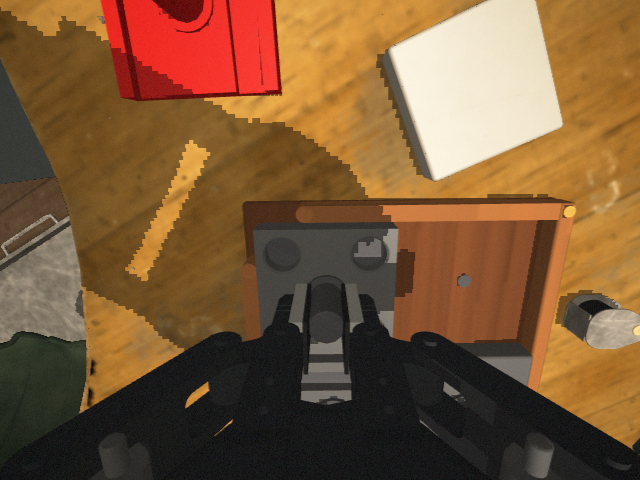

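The holed block sits square against the near wall in the open-corner bay. I'll add a last touch of force, then release.

```bash

python3 -m crank '[1.2,0,-0.01,0,0,1.2,0,-0.01,0,0,1.2,0,0,0,0,1.2,0,0,0,0,1.2,0,0,0,0,1.2,0,0,0,0,1.2,0,0,0,0,1.2,0,0,0,0]' | grep -E 'pos|ft'
python3 -m crank '[1.2,0,0.08,0,0,1.2,0,0.06,0,0,4,0,0,0,0,4,0,0,0,0,4,0,0,0,0,4,0,0,0,0,4,0,0,-0.5,0,4,0,0,-1.5,0]' | grep -E 'pos|ft|gri'
python3 -m crank '[4,0,0,-2,0,4,0,0,-2.5,0,4,0,0,-2.5,0,4,0,0,-2.5,0,4,-1,0,-2.5,0,4,-1,0,-1,0,4,0,0,0,0,4,0,0,0,0]'
python3 - <<'E'
from h import *
p=snap('wrist','w7.png')
E
```

```text
position: [0.4532, -0.1477, 0.0278]
ft_force: [14.8, 4.4, 5.7]
position: [0.4507, -0.1468, 0.0459]
ft_force: [-0.4, 0.1, -0.9]
grip_width: 0.0404
gripper_force: 0.0
time_s: 41.13
position: [0.4514, -0.1673, 0.1768]
tool_rot: [[0.005, 1.0, -0.0], [1.0, -0.005, 0.0], [0.0, -0.0, -1.0]]
ft_force: [0.6, 0.3, 0.0]
grip_width: 0.0398
gripper_force: 0.0
```

View pics/w7.png

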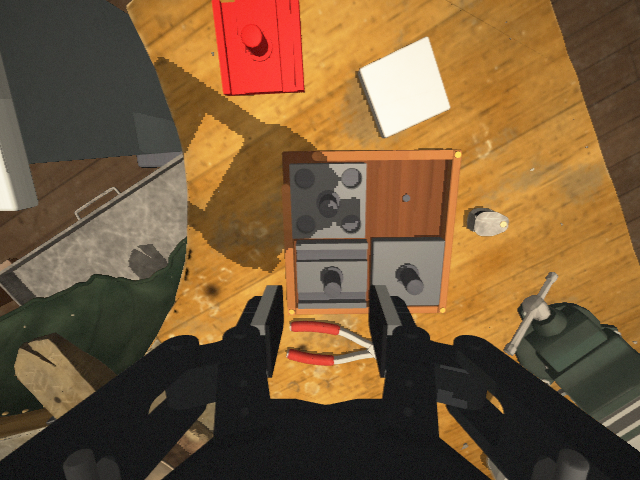

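The holed block (328,200), grooved block (332,272) and plain block (408,272) are all home and flat. The bystanders are undisturbed and the robot is clear.

```bash
python3 -c "
from rig import env; print(env.close_job())"
```

```text
the job is handed in; nothing more can be done
None
```

The job is handed in at about 41 s: plain, grooved, then holed block slid in order, each pressed home with about 10 N (estimated as wrist force less sliding friction), and the holed block now sits in the open-corner bay.

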